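Set the screwdriver control unit to stop 6 and start it

TASK

With a fingertip, gently push the orange pointer of the rotary selector on the blue control unit round, click by click, to stop 6 (the red mark is stop 0, the white marks count up clockwise from there) and take the finger off it. Then press the green start button fully down with a fingertip and let it come up again. Do not grip, lift or shove anything: the unit stays where it is, everything lying around it is left alone, and start is never pressed with the selector on any other stop.

Things in the scene. Friction and masses are not known exactly. Their poses are not given: they have to be found in the camera images.
- unit: blue electric-screwdriver control unit, a 3 kg box that stands loose on four rubber feet: 200 (x) by 220 (y) by 70 mm high, level grey panel on top. Origin: centre of its underside; its x points away from the robot at yaw 0, y left, z up. Selector axis at x +10, y +30 mm; start button at x -55, y -65 mm; a glass jar stands on the panel at about x +70, y -80 mm
- selector (a joint): angle of the selector in rad: 0 at stop 0, grows as it turns clockwise seen from above, one click every 0.5236 rad (30 degrees), stops 0 to 8 (stop 6 = 3.1416), end stops just beyond 0 and 8. A sprung detent pulls it into the nearest stop; pushing it over a hump takes about 2 to 4 N at the pointer, then it snaps forward by itself into the next stop. It starts somewhere from stop 0 to stop 4
- selector_axis (a point): point on the selector's vertical axis at the height of the pointer's top, 30 mm above the unit's panel. The selector is a black disc, 80 mm across, its top 10 mm above the panel; on the disc stands an orange upright bar (the pointer), 10 mm thick and 20 mm high above the disc, reaching from 18 mm behind the axis to 40 mm in front of it, with a white line on top at its pointing end
- pointer_tip (a point): middle of the pointer's outer end face, 40 mm from the axis and 8 mm below the pointer's top. Seen from above it points at the mark of the stop it is in; stop 0 (red mark) lies 120 degrees to the left (anticlockwise) of the unit's x axis, stop 4 along the unit's x axis, stop 6 at 60 degrees to its right. Nine marks lie on the panel 47 to 59 mm from the axis
- start_top (a point): centre of the top face of the green start button, 30 mm across, 18 mm above the panel when up, in a black ring 46 mm across and 8 mm high
- start_button (a joint): travel of the start button in m: 0 up, 0.006 fully down; springs back, fully down takes 5 N
- jar: small glass jar with metal lid, 34 mm across, 36 mm high, standing on the unit's panel; bystander, origin under its centre
- driver_big: screwdriver with orange-red handle, 200 mm long, lying left of the unit; bystander, origin under its middle
- driver_small: screwdriver with blue handle, 150 mm long, lying right of the unit; bystander, origin under its middle
- cleaner: white bottle with red cap, 48 mm across, 130 mm high, left of the unit; bystander, origin under its centre
- screw_tray: grey tray of screws, 70 by 120 by 22 mm, behind the unit; bystander, origin under its centre
- mug: blue mug, 78 mm across, 90 mm high, to the right; bystander, origin under its centre
- brush: flat brush with wooden handle, 160 mm long, to the right; bystander, origin under its middle

How it is judged:
On the way, in this order (a step that is already met when the one before it is completed fails the run):
1. the selector rests in stop 6 with the finger off it (value of joint selector between 3.01 and 3.27 rad and contact force between the fingers and selector below 0.05 N), for 0.3 s.
2. the start button is fully down (value of joint start_button above 0.005 m), for 0.05 s.
At the end, for the whole second after the job is handed in: the selector rests in stop 6 (within 0.13 rad), the start button has been pressed after that and is up again, the unit within 20 mm of its place, bystanders not moved (value of joint selector between 3.01 and 3.27 rad and value of joint start_button below 0.0015 m and distance of unit from where it was at the start of the episode below 0.02 m and linear speed of unit below 0.02 m/s); the robot touches nothing.
It fails at once if start was pressed with the selector not in stop 6 (value of joint start_button above 0.003 m and (value of joint selector below 3.01 rad or value of joint selector above 3.27 rad)).
It fails at once if the selector was gripped or forced (more than 25 N) (contact force between the fingers and selector above 25 N).
It fails at once if the unit was lifted or shoved 20 mm or more (distance of unit from where it was at the start of the episode above 0.02 m).
It fails at once if the unit was tipped (angle between unit's own z axis and vertical above 0.1 rad).
It fails at once if a bystander was lifted or shoved by more than 25 mm (distance of any of jar, driver_big, driver_small, cleaner, screw_tray, mug, brush from where it was at the start of the episode above 0.025 m).
It also fails if it takes over 64 s, if anything falls off the work surface, if the arm or the gripper's body presses on something with over 40 N, if the wrist force passes 120 N, or if a joint passes its speed limit or range.

ROBOT

A 6-joint arm with a two-finger parallel gripper is mounted at the origin on the work surface. World frame = base frame: x ahead of the robot, y to its left, z up, the work surface at z = 0. Lengths are in m, angles in rad, forces in N, time in s.
With the tool pointing down it reaches from about 0.3 to 0.775 m from the base axis. Payload 14.6 kg.
Tool frame: the origin (TCP) lies on the mounting face of the last link; the fingertips stand bot.tip_reach ahead of it and the grasp point (between the pads) lies 155 mm ahead of it (bot.tip_reach is the distance from the TCP to the fingertips, in m); z points along the fingers, y is the line along which they close (so a half turn about z gives the same grasp; the last joint's range is limited). The gripper opens to 85 mm and grips with 20 to 120 N. Pads are 22 mm wide; open, the fingers measure 114 mm over their backs; the gripper's body (76 mm by 85 mm) begins 54 mm behind the grasp point. The pads swing forward as they close: fully open they stand 13 mm farther back than shut.
Start: joints at [-1.286, 0.3, 1.521, -0, 1.321, -0.067], TCP at [0.19, -0.516, 0.405] pointing down, gripper open.
Joint ranges: [-3.03, 3.03], [-0.79, 2.21], [0.23, 2.52], [-1.04, 4.18], [0, 3.07], [-2.55, 2.55]. Speed limits (rad/s): [2.22, 2.22, 2.57, 3.14, 3.14, 3.14].

INTERFACE

Orientations are given as a unit quaternion [x, y, z, w].
In Python, from workcell import bot, claw, get_obs, snapshot, camera_model, outline_of gives the robot as it stands. The module is installed in compiled form; this text tells all that it offers. Calls block until the motion is done:
- bot.reach(position, orientation): joint-space move of the TCP to a pose.
- bot.move_l(position, feed=0.15, orientation=None, threshold=None): straight line of the TCP; orientation=None keeps the orientation; feed is the mean speed in m/s. With threshold (N) it stops when the force on the tool has changed by that much, and returns True; else False.
- bot.move_j(angles): joint-space move.
- claw.set_gripper(opening, grip_force=None): opening from 0.0 (shut) to 1.0 (fully open); grip_force is the grip in N (None keeps the last); returns when the fingers have stopped.
- bot.sleep(seconds).
- bot.inverse_kinematics(position, orientation): joint angles nearest the present ones, or None.
- get_obs(): the state.
- snapshot(name): name is "scene" or "top" or "wrist"; returns (picture, depth): 420x560x3 uint8, blue, green, red; 420x560 float32, m along the optical axis (not along the pixel's ray), 0 where there is no reading.
- camera_model(name): a dict with "intrinsics" (3x3 intrinsics, pixels), "rvec" (rotation vector, rad) and "tvec" (3), from world to camera coordinates, as OpenCV has them; the wrist camera has in their place "hand_eye" (4x4, takes a point from camera to tool coordinates, whose origin is the TCP and whose axes are the flange's). Camera axes: x right, y down, z forward; pixel columns grow to the right and rows downward; lengths in m; the calibration is good to about 2 mm. A picture is of the moment at which its call begins: read the wrist's pose just before it. camera_model takes no time and is no camera call.
A pose or a line that the arm cannot do raises bot.Unreachable and nothing moves.
- bot.finish_job(): hands the job in; it is judged then, once.
Trained networks look in the newest picture that a camera, given by its name, has taken for a name from the list of things; names that differ only in an ending like _2 or _b are one class to them, and where a whole thing is asked for, a point or a joint stands for the part that bears it (a point fixed in the world has none). Each returns a list of dicts, best first, with "score" (0 to 1); they miss things now and then, are a little off and sometimes report something else, mostly with a low value. They report only what shows in the picture. A call takes as long as a camera call.
- outline_of(label, camera): "pixels" (420x560 bool, what is visible of it) and "xy" ([column, row] in pixels, amid what is visible of it).
The state is a dict: "time_s": time; "qpos": joint angles; "joint_velocities": joint speeds; "joint_torque": joint torques, N m; "position": TCP position; "tool_rot": TCP orientation; "force": force on the tool from outside, world axes, zero at the start; "ft_torque": the same for the moment, N m; "width": opening from 0.0 (shut) to 1.0 (fully open); "finger_force": force on a finger pad.
Only numpy, scipy, OpenCV 4.12 (cv2) and the standard library are available. Lean on these libraries where they do the work, as an engineer would, in place of code of your own. Each camera call takes 0.05 s, during which the arm holds its last target. There are 200 camera calls.

## Working session

There is one attempt and no reset: what is moved stays moved. The work goes in short steps, each a Python script; the robot and the scene stay as the last script left them, time stands still between calls to the robot, and variables do not carry over. Pictures are saved under pics/ and viewed, at most 10 in all, crops included, and the job is handed in when it is done.

```bash
mkdir -p pics
cat > h.py <<'E'
import numpy as np, cv2
from workcell import bot, claw, get_obs, snapshot, camera_model, outline_of
from scipy.spatial.transform import Rotation as R
def cloud(name):
    o=get_obs(); im,d=snapshot(name); m=camera_model(name); K=np.array(m["intrinsics"])
    v,u=np.mgrid[:420,:560]
    P=np.dstack([(u-K[0,2])/K[0,0]*d,(v-K[1,2])/K[1,1]*d,d])
    if "hand_eye" in m:
        H=np.array(m["hand_eye"]); P=P@H[:3,:3].T+H[:3,3]
        P=P@R.from_quat(o["tool_rot"]).as_matrix().T+np.array(o["position"])
    else:
        Rm=cv2.Rodrigues(np.array(m["rvec"],float))[0]; P=(P-np.array(m["tvec"]).ravel())@Rm
    P[d==0]=np.nan
    return im,P
E
python3 - <<'E'
from h import *
o=get_obs(); print(bot.tip_reach,o["time_s"],o["tool_rot"],o["width"])
im,P=cloud("top"); cv2.imwrite("pics/top.png",im)
for n in ["unit","selector","pointer_tip","start_top","start_button","jar","cleaner","mug"]:
    for r in outline_of(n,"top")[:2]:
        m=r["pixels"]; print(n,r["score"],r["xy"],m.sum(),np.nanmedian(P[m],0).round(4), np.nanmax(P[m][:,2]))
E
```

```text
0.1734 0.0 [ 9.84570381e-01  1.74988046e-01 -6.50889097e-05 -5.85982121e-04] 1.000148193935167
unit 0.81 [285.5, 207.4] 5250 [ 0.5604 -0.0832  0.072 ] 0.1082056392111097
selector 0.89 [276.2, 201.3] 605 [ 0.582  -0.0611  0.0822] 0.1082056392111097
pointer_tip 0.74 [275.7, 200.9] 627 [ 0.5811 -0.0607  0.0822] 0.1082056392111097
pointer_tip 0.54 [300.7, 234.7] 91 [ 0.4919 -0.133   0.0892] 0.09733430218726756
start_top 0.15 [293.2, 159.7] 926 [ 0.7171 -0.1158  0.0059] 0.030018209249982893
start_button 0.38 [303.1, 233.5] 86 [ 0.4919 -0.1331  0.0893] 0.09733430218726756
cleaner 0.49 [220.4, 169.6] 320 [0.6715 0.0918 0.0879] 0.1376442568968503
mug 0.81 [420.9, 257.9] 872 [ 0.4201 -0.4829  0.0332] 0.09744252569991665
```

Run:
```python
from h import *
q=R.from_euler('x',180,degrees=True)
print(camera_model("wrist")["hand_eye"])
bot.reach([0.50,-0.08,0.42],(R.from_euler('z',-17,degrees=True)*q).as_quat())
im,P=cloud("wrist"); cv2.imwrite("pics/w1.png",im); np.save("P1.npy",P); cv2.imwrite("w1raw.png",im)
for n in ["unit","selector","start_button","jar"]:
    for r in outline_of(n,"wrist")[:2]:
        m=r["pixels"]; print(n,r["score"],r["xy"],m.sum(),np.nanmedian(P[m],0).round(4), np.nanmax(P[m][:,2]))
print(get_obs()["time_s"],get_obs()["qpos"],get_obs()["position"])
```

```text
[[-4.31662960e-04 -9.65261940e-01 -2.61283754e-01  6.58078151e-02]
 [ 9.99999803e-01 -5.35508480e-04  3.26247148e-04  5.01968050e-04]
 [-4.54833622e-04 -2.61283562e-01  9.65261982e-01  3.02559037e-02]
 [ 0.00000000e+00  0.00000000e+00  0.00000000e+00  1.00000000e+00]]
unit 0.91 [265.9, 118.2] 43868 [ 0.5717 -0.0856  0.0707] 0.10627274302774442
selector 0.89 [236.9, 118.1] 5864 [ 0.5836 -0.0621  0.0806] 0.10312132028550997
selector 0.55 [256.2, 6.3] 1586 [ 0.6867 -0.1076  0.0129] 0.04520691618803985
start_button 0.88 [335.8, 185.6] 709 [ 0.4944 -0.1321  0.0883] 0.09048217253593077
jar 0.87 [354.6, 41.8] 1703 [ 0.6098 -0.174   0.1062] 0.10888243111884993
2.6333 [-2.31775445e-01  1.90239602e-01  1.62121932e+00 -5.26535160e-05
  1.33017069e+00  1.63634987e+00] [ 0.4999669  -0.08039883  0.4199658 ]
```

View pics/top.png

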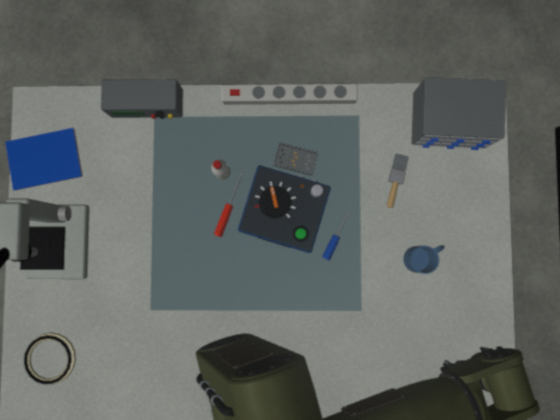

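View pics/w1.png

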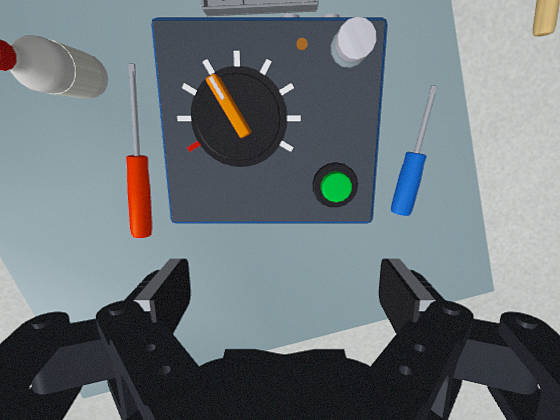

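Stop 3 currently: the red mark is at (193,146), and the pointer's white end at (209,78) faces the third mark after it. The button is at (336,186) and the jar at (354,42). Next I'll fit the geometry and shut the gripper to measure the finger.

```bash
cat >> h.py <<'E'
def orange(im,P):
    hsv=cv2.cvtColor(im,cv2.COLOR_BGR2HSV)
    m=(hsv[...,0]>8)&(hsv[...,0]<24)&(hsv[...,1]>150)&(hsv[...,2]>120)&(abs(P[...,2]-0.1)<.006)
    return m
def pointer_angle(im,P,axis):
    m=orange(im,P); p=P[m][:,:2]; c=p.mean(0); w,v=np.linalg.eigh(np.cov(p.T)); d=v[:,1]
    # pointing end: farther from axis
    s=(p-axis)@d; d=d if s.max()>-s.min() else -d
    return np.degrees(np.arctan2(d[1],d[0])), c, (s.min(),s.max()), m.sum()
E
python3 - <<'E'
from h import *
im=cv2.imread("w1raw.png");P=np.load("P1.npy"); hsv=cv2.cvtColor(im,cv2.COLOR_BGR2HSV)
g=(hsv[...,0]>45)&(hsv[...,0]<75)&(hsv[...,1]>150)&(abs(P[...,2]-.088)<.004)
v,u=np.mgrid[:420,:560]
pan=(abs(P[...,2]-.07)<.003)&(v<225)&(u>140)&(u<400)
rect=cv2.minAreaRect(P[pan][:,:2].astype(np.float32)*1000); print("panel",rect, np.median(P[pan][:,2]))
print("green",P[g].mean(0),np.ptp(P[g],0))
disc=(abs(P[...,2]-.08)<.0035)&(((u-238)**2+(v-118)**2)<48**2)&(hsv[...,2]<90)
c,r=cv2.minEnclosingCircle(P[disc][:,:2].astype(np.float32)); print("disc",c,r)
print(pointer_angle(im,P,np.array(c)))
red=((hsv[...,0]<6)|(hsv[...,0]>174))&(hsv[...,1]>150)&pan; print("red",P[red].mean(0),red.sum())
claw.set_gripper(0,20)
im,P=cloud("wrist"); cv2.imwrite("pics/w2.png",im); np.save("P2.npy",P); print(bot.tip_reach,get_obs()["time_s"])
E
```

```text
panel ((564.7979736328125, -87.07302856445312), (211.6466522216797, 192.40675354003906), 72.96692657470703) 0.07054849576179567
green [ 0.49328739 -0.13209078  0.08818693] [0.02895814 0.02886642 0.00643767]
disc (0.582482099533081, -0.06062478572130203) 0.039979543536901474
(np.float64(12.860713047656777), array([ 0.59076103, -0.05885491]), (np.float64(-0.04005534861701161), np.float64(0.01801359755127531)), np.int64(668))
red [ 0.57069697 -0.00879188  0.07110438] 71
0.1734 3.45
```

View pics/w2.png

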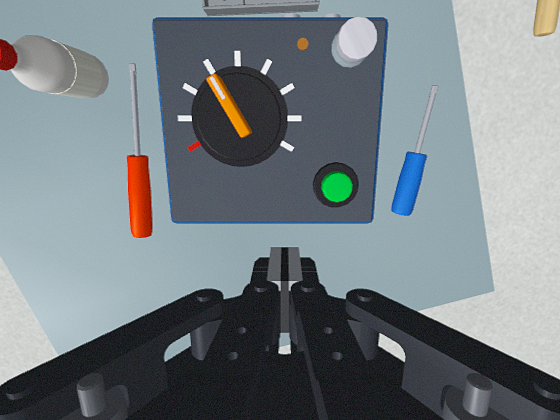

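The shut fingertips show at about (285,247) and look slim. I'll measure them from the depth image.

Run:
```python
from h import *
P=np.load("P2.npy"); o=get_obs(); T=R.from_quat(o["tool_rot"]).as_matrix(); Q=(P-np.array(o["position"]))@T
m=(Q[...,2]<.2)&(Q[...,2]>.1)&(abs(Q[...,1])<.03)
q=Q[m]; print(q[:,2].max())
for z in np.arange(.115,.185,.005):
    s=q[(q[:,2]>z)&(q[:,2]<=z+.005)]
    if len(s): print(round(z,3),len(s),s[:,0].min().round(4),s[:,0].max().round(4),s[:,1].min().round(4),s[:,1].max().round(4))
```

```text
0.16976687887727188
0.115 3113 -0.0085 0.0145 -0.03 0.03
0.12 1610 -0.0108 0.0145 -0.0299 0.0299
0.125 1273 -0.0123 0.0144 -0.03 0.0299
0.13 356 -0.0098 0.0138 -0.0198 0.0212
0.135 585 -0.011 0.0119 -0.0068 0.0073
0.14 257 0.0063 0.0117 -0.0129 0.0144
0.145 359 0.0063 0.012 -0.0128 0.0144
0.15 308 0.0064 0.0118 -0.0128 0.0142
0.155 297 0.0065 0.0119 -0.0128 0.0141
0.16 248 0.0066 0.0118 -0.0129 0.0143
0.165 119 0.0066 0.0116 -0.0106 0.0125
```

```bash
cat >> h.py <<'E'
AX=np.array([0.5825,-0.0606]); ZT=0.087+0.1734
def pose(th,extra=0.0,z=ZT,r=0.030):
    p=AX+(R.from_euler('z',th,degrees=True).apply([r,0.0185+extra,0]))[:2]
    return [*p,z],(R.from_euler('z',th+180,degrees=True)*R.from_euler('x',180,degrees=True)).as_quat()
def push(a,b,step=3):
    n=max(1,int(np.ceil(abs(b-a)/step)))
    for th in np.linspace(a,b,n+1)[1:]:
        p,q=pose(th)
        if bot.move_l(p,feed=0.02,orientation=q,threshold=15): print("STOPPED",th); return False
    return True
def look(fn=None):
    im,P=cloud("wrist")
    if fn: cv2.imwrite(fn,im)
    a=pointer_angle(im,P,AX); o=get_obs()
    print("ptr",np.round(a[0],1),"n",a[3],"stop",round((103-a[0])/30,2),"F",np.round(o["force"],1),"t",o["time_s"])
E
python3 - <<'E'
from h import *
for th in range(13,-70,-10): 
    j=bot.inverse_kinematics(*pose(th)); print(th, None if j is None else np.round(j,2))
bot.reach(*pose(13,.009,z=ZT+.06))
bot.move_l(pose(13,.009)[0],feed=.08,threshold=8)
look()
bot.move_l(pose(13,.002)[0],feed=.03,threshold=8); look()
print(push(13,-6)); look("pics/w3.png")
print(get_obs()["position"],pose(-6)[0])
E
```

```text
13 [-0.12  0.58  1.48  0.    1.08 -1.92]
3 [-0.13  0.58  1.47  0.    1.09 -1.75]
-7 [-0.13  0.59  1.46  0.    1.09 -1.58]
-17 [-0.14  0.6   1.45  0.    1.1  -1.42]
-27 [-0.15  0.6   1.44  0.    1.1  -1.25]
-37 [-0.16  0.6   1.44  0.    1.1  -1.09]
-47 [-0.17  0.6   1.44  0.    1.1  -0.92]
-57 [-0.18  0.6   1.45  0.    1.1  -0.76]
-67 [-0.19  0.59  1.46  0.    1.09 -0.59]
ptr 13.6 n 2645 stop 2.98 F [-0.1  0.3 -0.3] t 7.3667
ptr 11.9 n 2461 stop 3.04 F [ 0.5 -0.4  0.8] t 7.8
True
ptr -17.0 n 2564 stop 4.0 F [-0.2 -0.8  1.1] t 9.675
[ 0.61423175 -0.04528037  0.26041196] [np.float64(0.6142694334314998), np.float64(-0.045337198833716556), 0.26039999999999996]
```

View pics/w3.png

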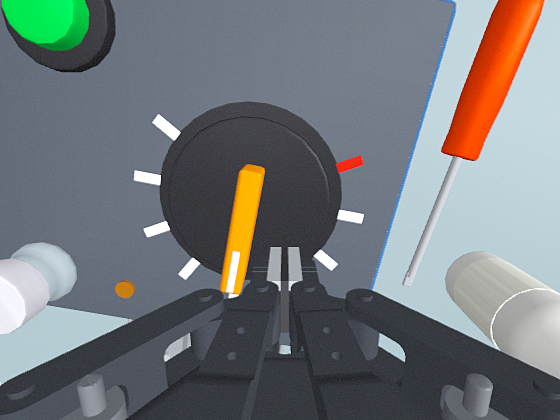

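The view is flipped. The pointer runs from (250,170) to (232,285) and is now in stop 4, with the finger just behind it on its anticlockwise side at (285,265). I'll do the next two clicks the same way.

Run:
```python
from h import *
print(push(-6,-36)); look()
print(push(-36,-63)); look()
```

```text
True
ptr -47.1 n 2568 stop 5.0 F [-0.6 -0.1 -1.2] t 12.225
True
ptr -65.6 n 2455 stop 5.62 F [-0.8  0.1  0.5] t 14.525
```

Run:
```python
from h import *
bot.sleep(.2); look()
print(push(-63,-67)); bot.sleep(.2); look()
p,q=pose(-67,.012); bot.move_l(p,feed=.05); 
p[2]+=.08; bot.move_l(p,feed=.12); bot.sleep(.3); look("pics/w4.png")
```

```text
ptr -65.6 n 2437 stop 5.62 F [-0.3 -0.2 -0. ] t 14.775
True
ptr -77.2 n 2550 stop 6.01 F [-0.4  0.7 -0.3] t 15.525
ptr -77.0 n 1078 stop 6.0 F [-0.3  0.3  0.1] t 17.0833
```

View pics/w4.png

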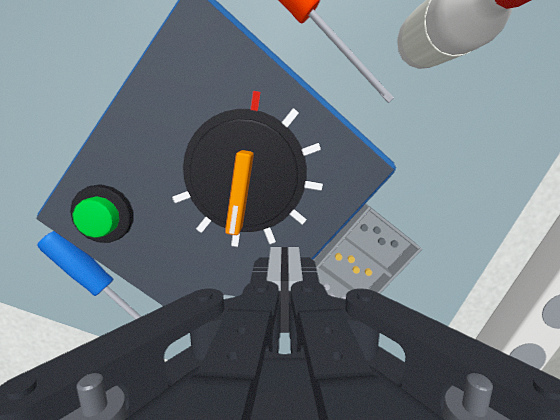

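Stop 6 is confirmed: counting clockwise from the red mark at (255,100), the pointer's white end at (235,220) faces the sixth mark. The finger is clear, so I'll press start.

Run:
```python
from h import *
q=(R.from_euler('z',103,degrees=True)*R.from_euler('x',180,degrees=True)).as_quat()
x,y=0.4930,-0.1322
bot.reach([x,y,.17+.1734],q)
bot.move_l([x,y,.095+.1734],feed=.1,threshold=8)
r=bot.move_l([x,y,.077+.1734],feed=.015,threshold=10)
bot.sleep(.2); o=get_obs(); print(r,o["position"][2]-.1734,np.round(o["force"],1))
bot.move_l([x,y,.17+.1734],feed=.1); 
bot.reach([0.48,-0.10,.24+.1734],(R.from_euler('z',-17,degrees=True)*R.from_euler('x',180,degrees=True)).as_quat())
im,P=cloud("wrist"); cv2.imwrite("pics/w5.png",im); print(pointer_angle(im,P,AX)[0])
for r in outline_of("start_button","wrist")[:1]: print(np.nanmedian(P[r["pixels"]],0))
print(get_obs()["time_s"])
```

```text
True 0.08197875468751625 [-2.5  1.5  8.6]
-77.87828819567632
[ 0.49342636 -0.13214671  0.08832147]
22.65
```

View pics/w5.png

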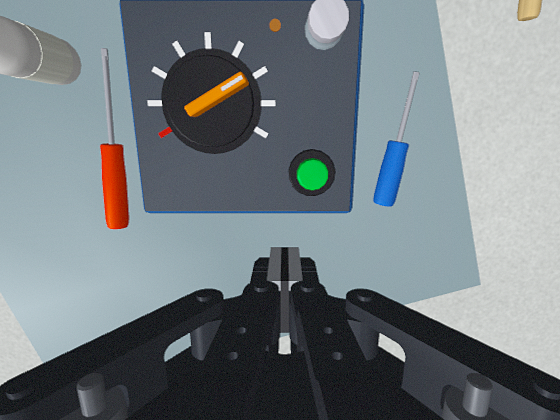

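The pointer is on stop 6 (white end at 232,84). The button at (312,175) is back up at z 0.088. It held 8.6 N at 6 mm travel, so it was fully down, and nothing else has moved. I'm handing in.

```bash
python3 -c "
from h import *
print(bot.finish_job())"
```

```text
the job is handed in; nothing more can be done
None
```

The selector was pushed click by click from stop 3 to stop 6, start was pressed fully down once and came back up, and the job is handed in; the hand-in returned no verdict.

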